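Re-hang the filter caddy on the dock

TASK

Move the filter caddy from the drying stand's hook to the dock's hook without setting it down, keeping it level so that both filters stay in it. Hang it on the dock's bar, slide it gently back against the sprung buffer until its crossbeam drops fully home into the notch, and let go. Touch down slowly and press only lightly on the dock, always well under 20 newtons, and leave the other things on the desk alone.

Things in the scene. Friction and masses are not known exactly. Their poses are not given: they have to be found in the camera images.
- caddy: White plastic filter caddy, the thing to move: open tray 90 (x) x 112 (y) x 40 mm high, two compartments; uprights at both y ends carry a crossbeam along y; the bar of a hook goes through this frame, so the caddy comes off and on over the bar's -x end. Origin: centre of the tray's underside; z up. About 300 g (x 0.8 to 1.3) plus two filters.
- caddy_tab (a point): Middle of the caddy's grip tab, 178 mm above the tray's underside, axes as the caddy's. Tab 14 mm thick in x, 24 wide in y, from 155 to 200 mm above the tray's underside; below it a thinner neck down to 140.
- caddy_beam (a point): Middle of the crossbeam's underside, 130 mm above the tray's underside: the face that rests on a hook's bar. Crossbeam 16 mm long in x, 10 mm high, 112 mm in y. The bar runs along the caddy's x between two cheeks under the beam, 20 mm apart inside, 12 mm deep.
- drystand: Steel drying stand, fixed: base plate, post at its back (+x), plain bar hook pointing to -x; the caddy hangs on it. Origin on the table under the bar. Bar along the stand's x from -50 to 122 mm, 12 wide and high, centred on y = 0, top at z = 225 mm; upturned lip at its -x end, 12 mm above the bar's top.
- dock: White dock, fixed: base plate, post at its back (+x) that is lower than the bar, aluminium bar hook pointing to -x. Origin on the table under the bar, z up. Bar along the dock's x, 12 mm wide, 22 high, centred on y = 0, flat soft-lined top at z = 215 mm, upturned lip at x = -50 to -44 mm, 12 mm above the top.
- dock_bar (a point): On the bar's top at the dock's x = 0, axes as the dock's. The top is free from x = -44 to 0. Behind is the seat, a notch 10 mm deep, 25 long. Its front edge is somewhere from x = 0 to 45 mm, clamped differently each time, not measured: find it by feel. No seat part stands over 8 mm above the bar's top or is wider than 22 mm.
- dock_lip (a point): Top of the lip, x = -47. In the notch a sprung rubber buffer faces it, 11 mm behind the notch's front edge, 12 wide, top 8 above the bar. The 16 mm crossbeam must push it back (+x) 5 mm or more before it can go down; then it clamps the beam in the notch. It yields 9 mm: 2.1 N at first, 5.6 N at 5 mm, 8.4 N at 9 mm, then a hard stop.
- filter0: White breathing filter standing loose in the caddy's -y compartment: 60 mm high, 44 mm across, 30 g. Origin: centre of its foot.
- filter1: The same kind of filter, in the +y compartment.
- wipes_can: Bystander: green round wipes canister, 84 mm across, 200 tall; origin under its centre. Leave alone.
- wipes_tub: Bystander: white round wipes tub with blue cap, 100 mm across, 130 tall; origin under its centre. Leave alone.
- sanitiser: Bystander: clear sanitiser bottle, 60 mm across, 160 tall; origin under its centre. Leave alone.
- mouse: Bystander: black computer mouse, 100 x 60 x 33 mm; origin under its centre. Leave alone.
- dish: Bystander: small steel bowl, 84 mm across, 30 tall; origin under its centre. Leave alone.
- oximeter: Bystander: finger clip oximeter, 60 x 34 x 30 mm; origin under its centre. Leave alone.
- carton: Bystander: closed cardboard carton, 70 x 110 x 65 mm; origin under its centre. Leave alone.
Mind the look-alikes: they are no part of the job. Leave any yellow look-alike of the caddy alone.

How it is judged (in metres and radians):
On the way, in this order (a step that is already met when the one before it is completed fails the run):
1. the caddy is held by the fingers and lifted clear of the drying stand (contact force between the fingers and caddy above 1 N and contact force between caddy and drystand below 0.05 N and contact force between caddy and dock below 0.05 N), for 0.2 s.
2. the caddy's crossbeam is down in the dock's notch (z of caddy in the frame of dock between 0.07 and 0.0795 m and y of caddy in the frame of dock between -0.006 and 0.006 m and x of caddy in the frame of dock between 0.002 and 0.061 m and angle between caddy's own z axis and vertical below 0.1 rad), for 0.2 s.
At the end, for the whole second after the job is handed in: The caddy hangs at rest on the dock, crossbeam in the notch: its underside 70 to 79.5 mm above the dock's foot (85 = still on top of the bar), within 6 mm of the bar's line, 2 to 61 mm behind the dock's origin, tilted less than 0.1 rad, both filters in it (within 55 mm of its origin) (all of step 2 and distance between each of filter0, filter1 and caddy below 0.055 m and linear speed of caddy below 0.02 m/s and angular speed of caddy below 0.2 rad/s); the robot touches nothing.
It fails at once if the caddy is tilted more than 0.25 rad (angle between caddy's own z axis and vertical above 0.25 rad).
It fails at once if the caddy is set down or lowered to less than 40 mm above the desk (height (world z) of caddy below 0.04 m).
It fails at once if the caddy is pressed on the dock with more than 20 N (contact force between caddy and dock above 20 N).
It fails at once if the fingers or the arm press on the dock with more than 20 N (contact force between any of the arm, the fingers and dock above 20 N).
It fails at once if a bystander is moved more than 30 mm (distance of any of wipes_can, wipes_tub, sanitiser, mouse, dish, oximeter, carton from where it was at the start of the episode above 0.03 m).
It also fails if it takes over 72 s, if anything falls off the work surface, if the arm or the gripper's body presses on something with over 40 N, if the wrist force passes 120 N, or if a joint passes its speed limit or range.

ROBOT

A 6-joint arm with a two-finger parallel gripper is mounted at the origin on the work surface. World frame = base frame: x ahead of the robot, y to its left, z up, the work surface at z = 0. Lengths are in m, angles in degrees, forces in N, time in s.
With the tool pointing down it reaches from about 0.4 to 0.825 m from the base axis. Payload 7 kg.
Tool frame: the origin (TCP) lies on the mounting face of the last link; the fingertips stand 178 mm ahead of it and the grasp point (between the pads) lies 159 mm ahead of it (ctrl.tip_extent is the distance from the TCP to the fingertips, in m); z points along the fingers, y is the direction in which the jaws open and shut (so a half turn about z gives the same grasp; the last joint's range is limited). The gripper opens to 88 mm and grips with 3 to 60 N. Pads are 19 mm wide; open, the fingers measure 130 mm over their backs; the gripper's body (78 mm by 193 mm) begins 47 mm behind the grasp point.
Start: joints at [-60.384, 20.546, 0.682, 0, -70.136, -16.507], TCP at [0.153, -0.657, 0.405] pointing down, gripper open.
Joint ranges: [-176.03, 176.03], [-82.01, 121.73], [-58.28, 71.71], [-173.87, 95.51], [-174.79, -0.11], [-173.66, 173.66]. Speed limits (degrees/s): [136.94, 136.94, 172.46, 180, 180, 180].

INTERFACE

Orientations are given as [roll, pitch, yaw] about the fixed x, y, z axes, in that order (R = Rz(yaw) Ry(pitch) Rx(roll)).
In Python, from plant import ctrl gives the robot as it stands. The module is installed in compiled form; this text tells all that it offers.
- The arm moves only by the tool carry_out, never from a script. Its argument "moves" is text: rows parted by semicolons, each of 7 numbers parted by spaces: the finger opening in m, from 0 to 0.0876, then the shift along the tool's x, y, z in m, then the turn, a rotation vector about the tool's x, y, z in rad. A call has 1 to 20 rows; each row is the pose to reach, as a shift and turn from the pose commanded when the call began, along the tool's axes at that moment; what a row does not reach only later rows make up. A row lasts 1/10 s, in which the tool goes at most 50 mm and 8.59 degrees, less where a joint would pass 70% of its speed; a pose out of reach is approached as far as the arm can. A call with a gripper value outside its range is refused whole. The fingers move at their own pace and stop on an object; the grip force is fixed at half the most. Time passes only in rows, so rows that repeat a pose let the fingers close. It gives the time, the measured TCP pose, the force and the opening at its end, in the units of the state.
- ctrl.get_obs(): the state, without advancing time (a new reading comes with each control period).
- ctrl.snapshot(name): name is "scene" or "side" or "wrist"; returns a dict with "image" (420x560x3 uint8, red, green, blue), "K" (3x3 intrinsics, pixels), "R" (3x3) and "t" (3): a world point X has camera coordinates R X + t. Camera axes: x right, y down, z forward; pixel columns grow to the right and rows downward; lengths in m; the calibration is good to about 2 mm. A picture is of the moment at which its call begins. There is no depth.
- ctrl.close_job(): hands the job in, once; it reports no verdict.
Trained networks look in a picture, given as the dict that the camera call returned (one of the last four; its "shot" number tells which), for a name from the list of things; names that differ only in an ending like _2 or _b are one class to them, and where a whole thing is asked for, a point or a joint stands for the part that bears it (a point fixed in the world has none). Each returns a list of dicts, best first, with "confidence" (0 to 1); they miss things now and then, are a little off and sometimes report something else, mostly with a low value. They report only what shows in the picture. A call takes as long as a camera call. They do not tell look-alikes from the thing itself.
- ctrl.recognise(picture, label): "extent" ([left, top, right, bottom] in pixels, round what is visible of it).
- ctrl.trace(picture, label): "region" (420x560 bool, what is visible of it) and "extent" ([left, top, right, bottom] in pixels, round what is visible of it).
- ctrl.mark_of(picture, label): "at" ([row, column] in pixels: a listed point, or the origin of a listed thing).
The state is a dict: "clock": time; "joint_pos": joint angles; "qvel": joint speeds; "tau": joint torques, N m; "tool_pos": TCP position; "orientation": TCP orientation; "force": force on the tool from outside, world axes, zero at the start; "moment": the same for the moment, N m; "opening": finger opening in m.
Only numpy, scipy, OpenCV 4.12 (cv2) and the standard library are available. Lean on these libraries where they do the work, as an engineer would, in place of code of your own. Each camera call takes 0.05 s, during which the arm holds its last target.

## Working session

There is one attempt and no reset: what is moved stays moved. The work goes in short steps, Python scripts to look and compute and a tool call to move; the robot and the scene stay as the last step left them, time stands still between calls to the robot, and variables do not carry over. Pictures are saved under pics/ and viewed, and the job is handed in when it is done.

Besides the shell and the picture viewer there is one more tool, called after ">>>" by a JSON object that holds its "op" and its "data". carry_out: Moves the arm, as the interface text tells. Its arguments: {"type":"object","properties":{"moves":{"type":"string"}},"required":["moves"]}

```bash
mkdir -p pics; cat > h.py <<'E'
import numpy as np, cv2
from plant import ctrl
def snap(n,f):
    p=ctrl.snapshot(n); cv2.imwrite('pics/'+f,cv2.cvtColor(p['image'],cv2.COLOR_RGB2BGR)); return p
def ray(p,rc):
    K,R,t=[np.array(p[k]) for k in('K','R','t')]
    d=R.T@np.linalg.inv(K)@np.array([rc[1],rc[0],1.]); return -R.T@t,d/np.linalg.norm(d)
def onz(p,rc,z):
    c,d=ray(p,rc); return c+d*(z-c[2])/d[2]
def tri(obs):
    A=np.zeros((3,3));b=np.zeros(3)
    for c,d in obs:
        M=np.eye(3)-np.outer(d,d);A+=M;b+=M@c
    x=np.linalg.solve(A,b); return x,[np.linalg.norm((np.eye(3)-np.outer(d,d))@(x-c)) for c,d in obs]
def proj(p,X):
    c=np.array(p['R'])@np.array(X)+np.array(p['t']);u=np.array(p['K'])@c;return u[:2]/u[2]
E
python3 - <<'E'
from h import *
print(ctrl.get_obs())
P={n:snap(n,n+'0.png') for n in('scene','side','wrist')}
for n,p in P.items():
    print(n,'cam',-np.array(p['R']).T@p['t'])
    for l in ['caddy','caddy_tab','caddy_beam','drystand','dock','dock_bar','dock_lip','filter0']:
        print(l,[(np.round(r['at'],1).tolist(),round(r['confidence'],2)) for r in ctrl.mark_of(p,l)])
E
```

```text
{'clock': 0.0, 'joint_pos': array([-6.03843065e+01,  2.05906071e+01,  6.32463133e-01, -1.99718643e-02,
       -7.01357475e+01, -1.65081628e+01]), 'qvel': array([ 0.12129847,  0.07829888,  0.00142759, -0.03575267, -0.01101123,
        0.09227603]), 'tau': array([ 8.14086507e-04, -5.82710409e+01,  2.93052667e+01,  6.99704647e+00,
        6.83742706e-03, -1.62142242e-04]), 'tool_pos': array([ 0.15303957, -0.65721166,  0.4037223 ]), 'orientation': array([ 1.79904644e+02, -8.68115538e-03, -1.66899264e+02]), 'force': array([0.24526632, 1.3807414 , 0.42617746]), 'moment': array([-0.04611694, -0.03581899, -0.01724064]), 'opening': 0.08771155035099924}
scene cam [ 0.81910891 -0.49840931  1.02375369]
caddy [([184.6, 322.8], 0.84), ([133.8, 250.0], 0.6), ([306.2, 242.1], 0.45)]
caddy_tab [([140.2, 327.1], 0.88), ([94.8, 246.3], 0.88), ([234.7, 245.0], 0.43)]
caddy_beam [([150.7, 326.6], 0.77), ([105.6, 244.2], 0.65)]
drystand [([203.1, 321.4], 0.91), ([307.0, 244.6], 0.34)]
dock [([307.5, 241.4], 0.56)]
dock_bar [([271.2, 237.1], 0.84)]
dock_lip [([252.8, 217.0], 0.77)]
filter0 [([150.2, 325.1], 0.58), ([171.2, 329.5], 0.49), ([187.4, 320.7], 0.44)]
side cam [0.02203349 0.68521241 1.14549101]
caddy [([390.2, 308.9], 0.74), ([258.9, 230.1], 0.73)]
caddy_tab [([216.5, 223.9], 0.97)]
caddy_beam [([231.2, 229.6], 0.9), ([371.6, 314.5], 0.55)]
drystand [([276.5, 232.6], 0.87)]
dock [([198.0, 314.7], 0.91), ([230.7, 228.9], 0.54)]
dock_bar [([143.7, 320.3], 0.56)]
dock_lip [([148.8, 333.8], 0.8), ([267.1, 225.5], 0.6), ([221.5, 225.7], 0.39)]
filter0 [([251.0, 233.8], 0.56), ([267.9, 225.2], 0.43)]
wrist cam [ 0.07552656 -0.67432701  0.38420623]
caddy []
caddy_tab []
caddy_beam []
drystand []
dock []
dock_bar []
dock_lip []
filter0 []
```

View pics/scene0.png

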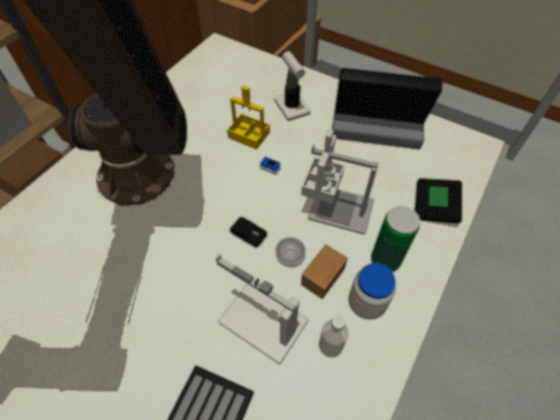

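View pics/side0.png

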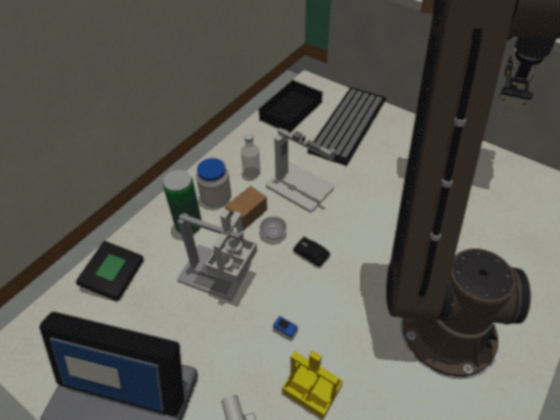

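View pics/wrist0.png

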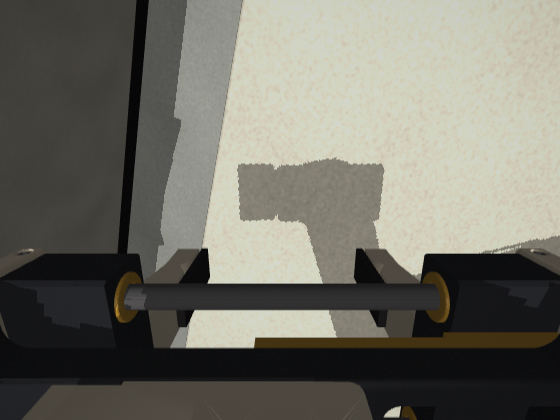

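The white caddy hangs on the drying stand: scene about (col 325, row 165), side about (232, 240). The yellow look-alike is at scene (248, 120). The dock is at scene (262, 300) and side (300, 165), with its lip end at scene (219, 258) and side (333, 153).

```bash
python3 - <<'E'
from h import *
P={n:ctrl.snapshot(n) for n in('scene','side')}
a={'tab':((140.2,327.1),(216.5,223.9)),'beam':((150.7,326.6),(231.2,229.6)),'caddy':((184.6,322.8),(258.9,230.1)),'stand':((203.1,321.4),(276.5,232.6)),'dock':((307.5,241.4),(198,314.7)),'bar':((271.2,237.1),(143.7,320.3)),'lip':((252.8,217.0),(148.8,333.8))}
for k,(s,d) in a.items():
    x,e=tri([ray(P['scene'],s),ray(P['side'],d)]);print(k,x.round(4),np.round(e,4))
for n,f in(('scene',(200,110,400,370)),('side',(160,100,360,310))):
    im=P[n]['image'][f[1]:f[3],f[0]:f[2]]
    im=cv2.resize(im,None,fx=2.8 if n=='side' else 2.3,fy=2.8 if n=='side' else 2.3,interpolation=cv2.INTER_CUBIC)
    cv2.imwrite(f'pics/{n}_crop.png',im[:,:,::-1])
for l in('dock_bar','dock_lip','dock','drystand','caddy_tab','caddy_beam'):
  for n in P: print(l,n,[(np.round(r['at'],1).tolist(),round(r['confidence'],2)) for r in ctrl.mark_of(P[n],l)])
E
```

```text
tab [0.5451 0.1926 0.2737] [0.0041 0.0041]
beam [0.5388 0.1967 0.2275] [0.0028 0.0028]
caddy [0.5475 0.195  0.0978] [0.0024 0.0024]
stand [0.5498 0.1959 0.0104] [0.0013 0.0013]
dock [ 0.5268 -0.1887 -0.0048] [0.0024 0.0024]
bar [ 0.5324 -0.1973  0.2177] [0.004 0.004]
lip [ 0.4796 -0.1881  0.2333] [0.0009 0.0009]
dock_bar scene [([270.1, 234.4], 0.55), ([308.7, 242.0], 0.24)]
dock_bar side [([145.2, 317.9], 0.83)]
dock_lip scene [([255.4, 217.4], 0.67)]
dock_lip side [([148.9, 333.0], 0.73), ([219.7, 227.0], 0.29)]
dock scene [([307.1, 241.7], 0.65)]
dock side [([196.7, 316.3], 0.61), ([248.2, 235.2], 0.3)]
drystand scene [([205.1, 321.9], 0.56)]
drystand side [([277.6, 230.5], 0.81)]
caddy_tab scene [([89.5, 246.4], 0.66), ([138.7, 328.6], 0.58), ([299.4, 367.0], 0.43)]
caddy_tab side [([358.2, 315.3], 0.66)]
caddy_beam scene [([152.8, 325.5], 0.88), ([104.9, 248.1], 0.82)]
caddy_beam side [([229.2, 227.5], 0.79), ([368.8, 315.1], 0.68)]
```

View pics/scene_crop.png

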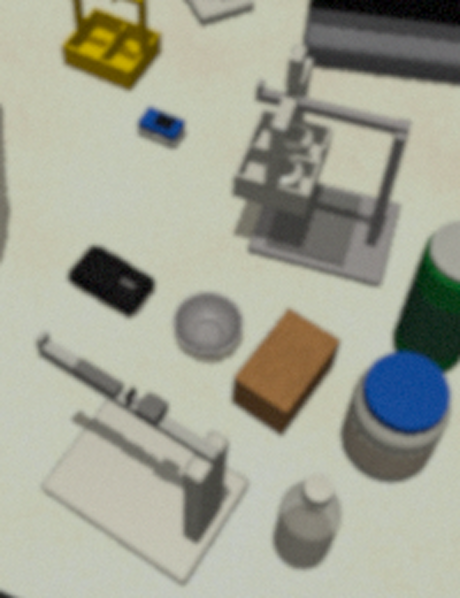

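View pics/side_crop.png

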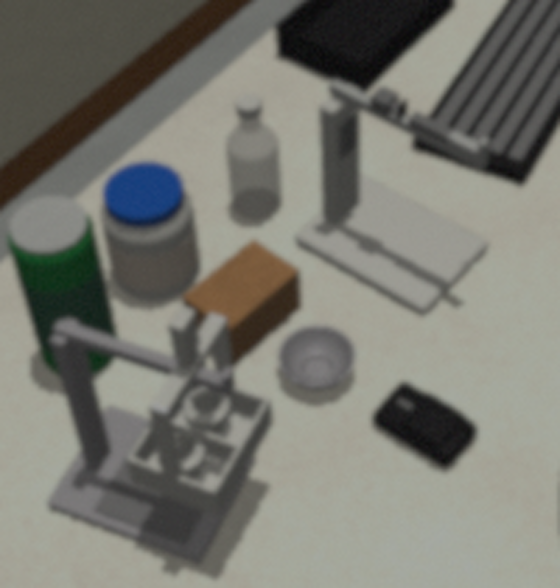

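```bash
python3 - <<'E'
from h import *
p=ctrl.snapshot('scene');q=ctrl.snapshot('side')
def s(c,r):return onz(p,(110+r/2.3,200+c/2.3),.225)
def d(c,r,z):return onz(q,(100+r/2.8,160+c/2.8),z)
for nm,A,B,C,D,z in(('stand',(265,92),(408,127),(215,375),(65,328),.225),('dock',(48,348),(222,442),(485,157),(340,90),.215)):
    for f in(s,):
        a=f(*A);b=f(*B);print(nm,'scene',a,b,np.degrees(np.arctan2(*(b-a)[1::-1])))
    a=d(*C,z);b=d(*D,z);print(nm,'side',a,b,np.degrees(np.arctan2(*(b-a)[1::-1])))
# base edges of plates z~0.01
def g(v):return np.degrees(np.arctan2(v[1],v[0]))
def s0(c,r):return onz(p,(110+r/2.3,200+c/2.3),.01)
print('stand base',g(s0(380,283)-s0(250,250)),'dock base', g(s0(182,580)-s0(42,487)), g(s0(246,485)-s0(110,400)))
print('dock base side',g(d(300,240,.01)-d(425,312,.01)),'stand', g(d(52,500,.01)-d(195,555,.01)))
E
```

```text
stand scene [0.51416522 0.18782161 0.225     ] [0.67030092 0.22335593 0.225     ] 12.821339088523741
stand side [0.51827489 0.19057355 0.225     ] [0.6597132  0.22650715 0.225     ] 14.254886027730883
dock scene [ 0.49591457 -0.19668983  0.225     ] [ 0.67787314 -0.19283405  0.225     ] 1.2139378438865158
dock side [ 0.47403936 -0.1802288   0.215     ] [ 0.65067296 -0.17951565  0.215     ] 0.2313288818741588
stand base 14.20439278211224 dock base -1.6330506767904125 -2.1316762034988566
dock base side -2.4285103674679243 stand 12.476181790078936
```

```bash
cat >> h.py <<'E'
from scipy.spatial.transform import Rotation as Ro
def Rt(yaw): return Ro.from_euler('xyz',[180,0,yaw],degrees=True)
def mv(p0,y0,p1,y1):
    R=Rt(y0); s=R.inv().apply(np.array(p1)-np.array(p0)); r=(R.inv()*Rt(y1)).as_rotvec()
    print('shift',s.round(4),'turn',r.round(4)); return s,r
E
python3 - <<'E'
from h import *
mv([.153,-.657,.405],-166.891,[.52,-.11,.52],-91)
E
```

```text
shift [-0.4815  0.4495 -0.115 ] turn [ 0.      0.     -1.3245]
```

>>> {"op": "carry_out", "data": {"moves": "0.0876 0 0 -0.115 0 0 0; 0.0876 0 0 -0.115 0 0 0; 0.0876 0 0 -0.115 0 0 0; 0.0876 -0.4815 0.4495 -0.115 0 0 -1.3245; 0.0876 -0.4815 0.4495 -0.115 0 0 -1.3245; 0.0876 -0.4815 0.4495 -0.115 0 0 -1.3245; 0.0876 -0.4815 0.4495 -0.115 0 0 -1.3245; 0.0876 -0.4815 0.4495 -0.115 0 0 -1.3245; 0.0876 -0.4815 0.4495 -0.115 0 0 -1.3245; 0.0876 -0.4815 0.4495 -0.115 0 0 -1.3245; 0.0876 -0.4815 0.4495 -0.115 0 0 -1.3245; 0.0876 -0.4815 0.4495 -0.115 0 0 -1.3245; 0.0876 -0.4815 0.4495 -0.115 0 0 -1.3245; 0.0876 -0.4815 0.4495 -0.115 0 0 -1.3245; 0.0876 -0.4815 0.4495 -0.115 0 0 -1.3245; 0.0876 -0.4815 0.4495 -0.115 0 0 -1.3245; 0.0876 -0.4815 0.4495 -0.115 0 0 -1.3245; 0.0876 -0.4815 0.4495 -0.115 0 0 -1.3245; 0.0876 -0.4815 0.4495 -0.115 0 0 -1.3245; 0.0876 -0.4815 0.4495 -0.115 0 0 -1.3245"}}

```text
clock: 4.15
tool_pos: [0.5195, -0.1113, 0.5199]
orientation: [-180.0, -0.0, -91.1]
force: [-0.9, 0.2, -0.6]
opening: 0.0876
```

```bash
python3 - <<'E'
from h import *
o=ctrl.get_obs();print(o['clock'],o['tool_pos'],o['orientation'],o['force'])
p=snap('wrist','w1.png')
for l in('dock_bar','dock_lip','dock'): print(l,[(np.round(r['at'],1).tolist(),round(r['confidence'],2)) for r in ctrl.mark_of(p,l)])
np.savez('w1.npz',**p)
E
```

```text
4.15 [ 0.51947173 -0.1112782   0.51989057] [-1.79983953e+02 -2.34254194e-03 -9.10610875e+01] [-0.8722446   0.21553208 -0.55515522]
dock_bar [([126.8, 269.5], 0.73)]
dock_lip [([127.3, 318.9], 0.95)]
dock [([124.1, 273.0], 0.72), ([235.8, 262.1], 0.6)]
```

View pics/w1.png

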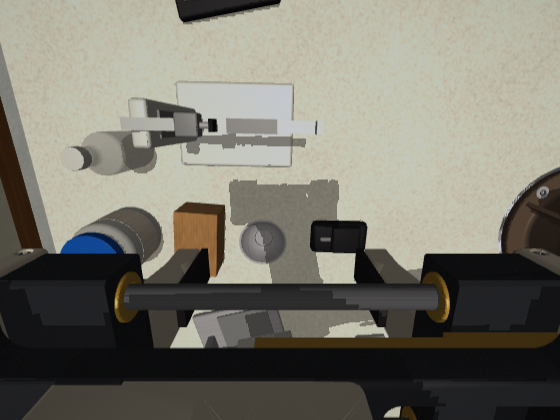

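Wrist view: the dock bar runs from its lip at about (320, 128) through the lined top (225–278, 126) to the notch at about (212, 125), with the buffer block near (187, 124).

```bash
python3 - <<'E'
from h import *
p=dict(np.load('w1.npz')); print('cam',-p['R'].T@p['t'])
im=p['image'][95:165,110:335]; cv2.imwrite('pics/w1c.png',cv2.resize(im,None,fx=3.5,fy=3.5,interpolation=cv2.INTER_NEAREST)[:,:,::-1])
l=onz(p,(127.3,318.9),.227);b=onz(p,(126.8,269.5),.215);print(l,b,np.linalg.norm(l-b))
E
```

```text
cam [ 0.51683235 -0.18898668  0.50028807]
[ 0.48296058 -0.1877021   0.227     ] [ 0.52813918 -0.18898138  0.215     ] 0.04676262035162496
```

View pics/w1c.png

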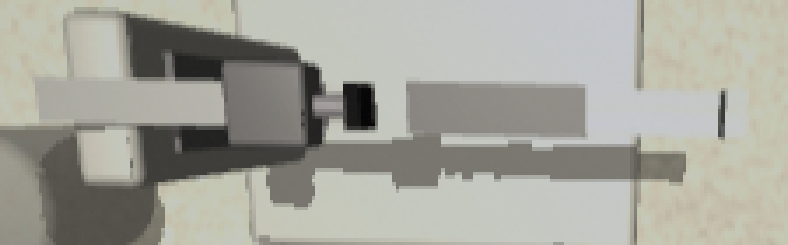

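```bash
python3 - <<'E'
from h import *
p=dict(np.load('w1.npz'))
f=lambda c,r,z:onz(p,(95+(r+.5)/3.5-.5,110+(c+.5)/3.5-.5),z).round(4)
for n,c,r,z in(('lip front',740,113,.227),('lip back',722,113,.227),('liner r',585,110,.215),('liner l',407,108,.215),('buf face',377,106.5,.223),('buf back',343,106.5,.223),('bar near post',222,103,.215),('bar end',38,101,.215),('house r',303,103.5,.223)): print(n,f(c,r,z))
g=lambda a,b:np.degrees(np.arctan2(a[1]-b[1],a[0]-b[0]))
print(g(f(38,101,.215),f(585,110,.215)),g(f(380,106.5,.223),f(740,113,.227)))
print('plate edge',g(f(250,238,.01),f(632,243,.01)), g(f(232,0,.01),f(250,238,.01)),g(f(640,0,.01),f(632,240,.01)))
E
```

```text
lip front [ 0.481 -0.188  0.227]
lip back [ 0.4857 -0.1881  0.227 ]
liner r [ 0.5212 -0.1895  0.215 ]
liner l [ 0.5692 -0.1909  0.215 ]
buf face [ 0.5756 -0.1914  0.223 ]
buf back [ 0.5845 -0.1916  0.223 ]
bar near post [ 0.6189 -0.1932  0.215 ]
bar end [ 0.6683 -0.1946  0.215 ]
house r [ 0.5949 -0.1925  0.223 ]
-1.9856660696678339 -2.0759104600411367
plate edge -1.8113675089773704 -92.4825224774952 -92.51276839054759
```

```bash
python3 - <<'E'
from h import *
mv([.52,-.11,.52],-91,[.525,.26,.53],-77)
E
```

```text
shift [-0.37    0.0015 -0.01  ] turn [ 0.      0.     -0.2443]
```

>>> {"op": "carry_out", "data": {"moves": "0.0876 -0.37 0.0015 -0.01 0 0 -0.2443; 0.0876 -0.37 0.0015 -0.01 0 0 -0.2443; 0.0876 -0.37 0.0015 -0.01 0 0 -0.2443; 0.0876 -0.37 0.0015 -0.01 0 0 -0.2443; 0.0876 -0.37 0.0015 -0.01 0 0 -0.2443; 0.0876 -0.37 0.0015 -0.01 0 0 -0.2443; 0.0876 -0.37 0.0015 -0.01 0 0 -0.2443; 0.0876 -0.37 0.0015 -0.01 0 0 -0.2443; 0.0876 -0.37 0.0015 -0.01 0 0 -0.2443; 0.0876 -0.37 0.0015 -0.01 0 0 -0.2443; 0.0876 -0.37 0.0015 -0.01 0 0 -0.2443; 0.0876 -0.37 0.0015 -0.01 0 0 -0.2443"}}

```text
clock: 5.55
tool_pos: [0.5251, 0.2582, 0.5301]
orientation: [-180.0, 0.0, -77.1]
force: [0.5, -1.1, -0.8]
opening: 0.0874
```

```bash
python3 - <<'E'
from h import *
o=ctrl.get_obs();print(o['clock'],o['tool_pos'],o['orientation'],o['force'])
p=snap('wrist','w2.png')
for l in('caddy_tab','caddy_beam','caddy','drystand'): print(l,[(np.round(r['at'],1).tolist(),round(r['confidence'],2)) for r in ctrl.mark_of(p,l)])
np.savez('w2.npz',**p)
E
```

```text
5.55 [0.52514442 0.25821934 0.53009656] [-1.79967438e+02  1.85439663e-02 -7.70922959e+01] [ 0.49347525 -1.13612798 -0.75678595]
caddy_tab [([144.9, 279.7], 0.95), ([2.6, 297.7], 0.36)]
caddy_beam [([142.2, 280.2], 0.81)]
caddy [([138.3, 278.4], 0.89), ([246.5, 434.9], 0.81)]
drystand []
```

View pics/w2.png

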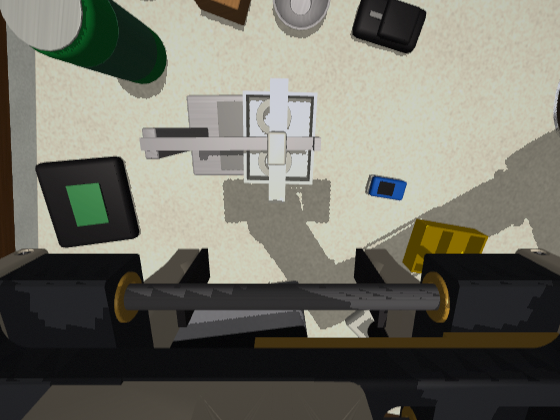

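Wrist view: the tab top is at (277, 149), the crossbeam spans (279, 80) to (277, 200), and the stand bar runs from (143, 142) to its lip at (318, 144).

```bash
python3 - <<'E'
from h import *
p=dict(np.load('w2.npz')); print(-p['R'].T@p['t'])
cv2.imwrite('pics/w2c.png',cv2.resize(p['image'][70:215,130:340],None,fx=3.5,fy=3.5,interpolation=cv2.INTER_NEAREST)[:,:,::-1])
E
```

```text
[0.54146912 0.1824957  0.51044008]
```

View pics/w2c.png

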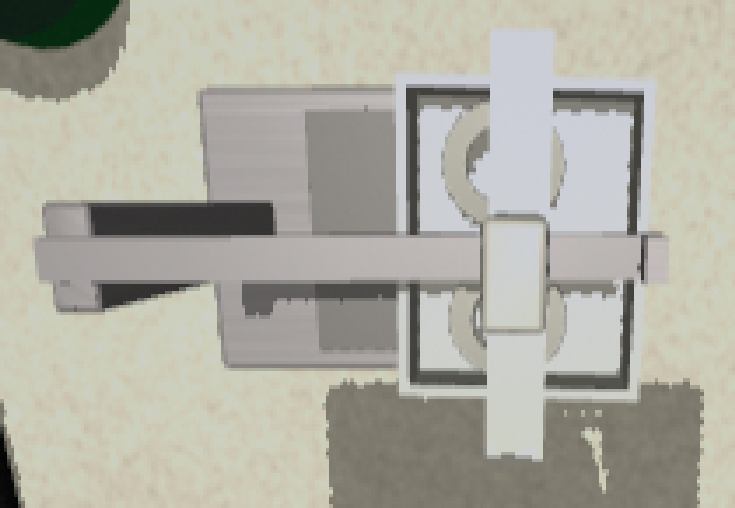

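```bash
python3 - <<'E'
from h import *
p=dict(np.load('w2.npz'))
f=lambda c,r,z:onz(p,(70+(r+.5)/3.5-.5,130+(c+.5)/3.5-.5),z).round(4)
g=lambda a,b:np.degrees(np.arctan2(a[1]-b[1],a[0]-b[0]))
print('tab',f(514.5,273.5,.295), 'w',f(483,273,.295)-f(547,273,.295),f(515,215,.295)-f(515,331,.295))
a,b=f(521.5,30,.235),f(515,459,.235);print('beam',a,b,(a+b)/2,g(a,b)+90,np.linalg.norm(a-b))
a,b=f(37,259.5,.225),f(640,258,.225);print('bar',a,b,g(a,b)); print('lip',f(668,258,.237))
print('tray yaw',g(f(420,108,.135),f(640,108,.135)),g(f(398,75,.135),f(400,395,.135)),g(f(655,80,.135),f(640,398,.135)))
E
```

```text
tab [0.5416 0.1978 0.295 ] w [0.0129 0.003  0.    ] [ 0.0052 -0.023   0.    ]
beam [0.5529 0.1439 0.235 ] [0.5304 0.2516 0.235 ] [0.54165 0.19775 0.235  ] 11.800151780205837 0.1100251789364598
bar [0.6703 0.2283 0.225 ] [0.509 0.191 0.225] 13.0205565671784
lip [0.5032 0.189  0.237 ]
tray yaw 12.887564127548515 -78.9023105787627 -78.01006097447888
```

```bash
python3 - <<'E'
from h import *
mv([.525,.26,.53],-77,[.5416,.1978,.43],-78)
E
```

```text
shift [ 0.0643 -0.0022  0.1   ] turn [-0.     -0.      0.0175]
```

>>> {"op": "carry_out", "data": {"moves": "0.0876 0.0643 -0.0022 0 0 0 0.0175; 0.0876 0.0643 -0.0022 0 0 0 0.0175; 0.0876 0.0643 -0.0022 0 0 0 0.0175; 0.0876 0.0643 -0.0022 0.03 0 0 0.0175; 0.0876 0.0643 -0.0022 0.06 0 0 0.0175; 0.0876 0.0643 -0.0022 0.08 0 0 0.0175; 0.0876 0.0643 -0.0022 0.1 0 0 0.0175; 0.0876 0.0643 -0.0022 0.1 0 0 0.0175; 0.0876 0.0643 -0.0022 0.1 0 0 0.0175; 0.0876 0.0643 -0.0022 0.1 0 0 0.0175"}}

```text
clock: 6.8
tool_pos: [0.542, 0.1978, 0.4311]
orientation: [-179.9, 0.0, -78.0]
force: [0.3, -0.0, 0.7]
opening: 0.0875
```

```bash
python3 - <<'E'
from h import *
o=ctrl.get_obs();print(o['clock'],o['tool_pos'],o['orientation'],o['force'])
p=snap('wrist','w3.png');snap('scene','s3.png')
a=cv2.imread('pics/s3.png')[100:260,260:420];cv2.imwrite('pics/s3c.png',cv2.resize(a,None,fx=3.5,fy=3.5))
E
```

```text
6.8 [0.54197149 0.19784059 0.43106349] [-1.79890418e+02  2.90866335e-02 -7.79879162e+01] [ 0.33731969 -0.03221448  0.74142548]
```

View pics/w3.png

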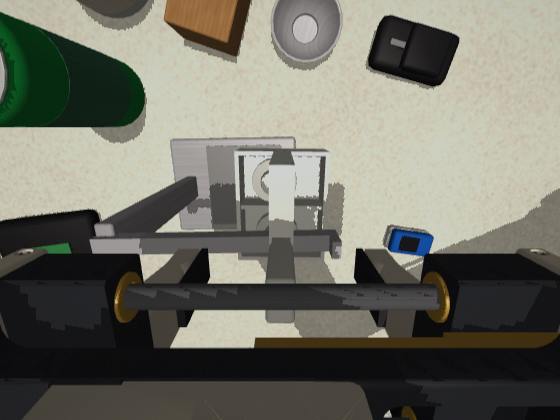

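View pics/s3c.png

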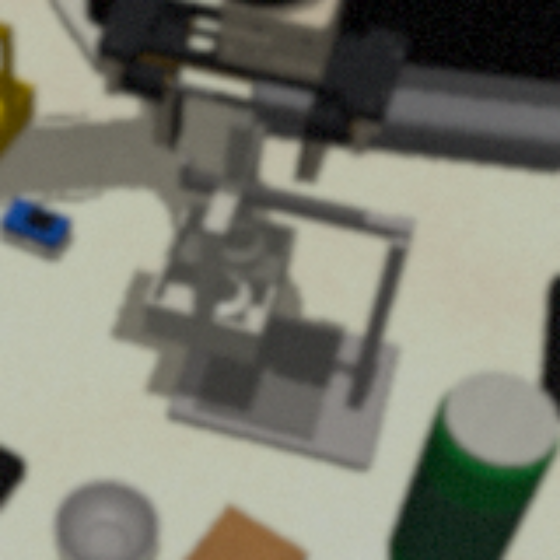

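The tab (col 280) sits midway between the pads (208 and 355), so I close on it.

>>> {"op": "carry_out", "data": {"moves": "0.03 0 0 0 0 0 0; 0.03 0 0 0 0 0 0; 0.03 0 0 0 0 0 0; 0.03 0 0 0 0 0 0; 0.03 0 0 0 0 0 0; 0.022 0 0 0 0 0 0; 0.018 0 0 0 0 0 0; 0.014 0 0 0 0 0 0; 0.01 0 0 0 0 0 0; 0.005 0 0 0 0 0 0; 0.005 0 0 0 0 0 0; 0.005 0 0 0 0 0 0; 0.005 0 0 0 0 0 0"}}

```text
clock: 8.2
tool_pos: [0.5417, 0.1974, 0.4298]
orientation: [-180.0, 0.0, -78.0]
force: [0.5, 1.0, 0.3]
opening: 0.014
```

```bash
python3 - <<'E'
from h import *
p=dict(np.load('w2.npz'))
for c,r,z in((408,262,.04),(422,220,.04),(487,237,.04),(485,270,.0)):print(onz(p,(r,c),z))
print('mouse',onz(dict(np.load('w1.npz')),(236,338),.03))
d=np.array([np.cos(np.radians(13)),np.sin(np.radians(13))])
mv([.5416,.1978,.43],-78,[*(np.array([.5416,.1978])-d*.1),.452],-78)
E
```

```text
[0.26905426 0.35839133 0.04      ]
[0.27309947 0.27824062 0.04      ]
[0.1515413 0.282359  0.04     ]
[0.09288402 0.35601627 0.        ]
mouse [ 0.42198546 -0.00495889  0.03      ]
shift [ 0.0017  0.1    -0.022 ] turn [0. 0. 0.]
```

>>> {"op": "carry_out", "data": {"moves": "0.005 0 0 -0.003 0 0 0; 0.005 0 0 -0.006 0 0 0; 0.005 0 0 -0.01 0 0 0; 0.005 0 0 -0.014 0 0 0; 0.005 0 0 -0.018 0 0 0; 0.005 0 0 -0.021 0 0 0; 0.005 0 0 -0.022 0 0 0; 0.005 0 0 -0.022 0 0 0; 0.005 0 0 -0.022 0 0 0; 0.005 0 0 -0.022 0 0 0"}}

```text
clock: 9.2
tool_pos: [0.5416, 0.1974, 0.4515]
orientation: [180.0, -0.0, -78.0]
force: [0.3, -1.2, -2.6]
opening: 0.0135
```

```bash
python3 - <<'E'
from h import *
o=ctrl.get_obs();print(o['clock'],o['tool_pos'],o['orientation'],o['force'],o['moment'],o['opening'])
q=snap('side','d4.png');a=q['image'][160:310,140:300,::-1];cv2.imwrite('pics/d4c.png',cv2.resize(a,None,fx=3.5,fy=3.5))
a=snap('wrist','w4.png')
E
```

```text
9.2 [0.54160452 0.19739115 0.45145654] [ 1.79981854e+02 -7.15778564e-03 -7.80077011e+01] [ 0.26962831 -1.19808812 -2.64599854] [0.03586902 0.14633449 0.00354039] 0.013485527504781042
```

View pics/d4c.png

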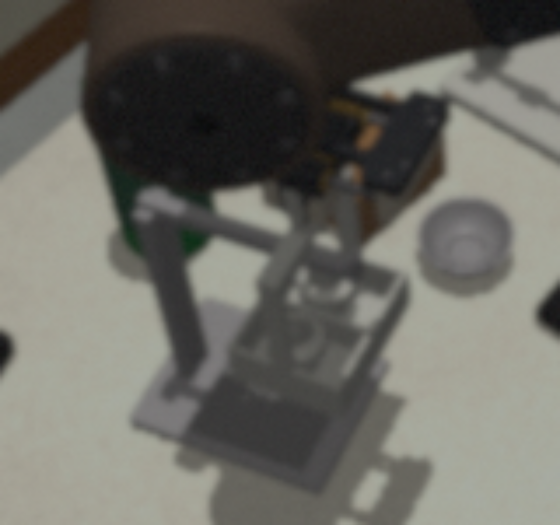

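View pics/w4.png

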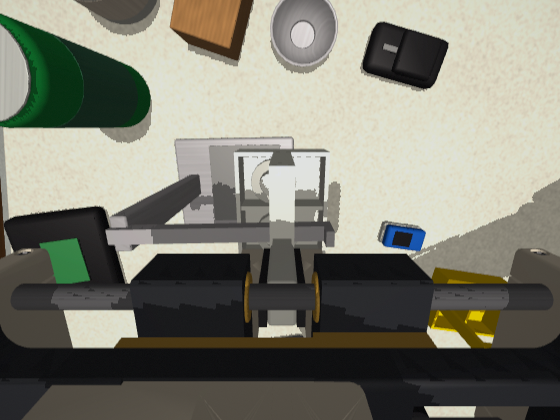

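The caddy hangs level in the grip, with both filters in it. Next I move it off over the −x end.

>>> {"op": "carry_out", "data": {"moves": "0.005 0 0.003 0 0 0 0; 0.005 0 0.009 0 0 0 0; 0.005 0 0.018 0 0 0 0; 0.005 0 0.03 0 0 0 0; 0.005 0 0.044 0 0 0 0; 0.005 0.001 0.058 0 0 0 0; 0.005 0.0015 0.072 0 0 0 0; 0.005 0.0017 0.084 0 0 0 0; 0.005 0.0017 0.094 0 0 0 0; 0.005 0.0017 0.1 0 0 0 0; 0.005 0.0017 0.104 0 0 0 0; 0.005 0.0017 0.105 0 0 0 0; 0.005 0.0017 0.105 0 0 0 0"}}

```text
clock: 10.6
tool_pos: [0.4394, 0.1741, 0.4517]
orientation: [-180.0, -0.0, -78.0]
force: [0.9, -1.0, -2.7]
opening: 0.0136
```

```bash
python3 - <<'E'
from h import *
o=ctrl.get_obs();print(o['clock'],o['tool_pos'],o['orientation'],o['force'],o['moment'],o['opening'])
q=snap('scene','s5.png');a=q['image'][100:260,220:380,::-1];cv2.imwrite('pics/s5c.png',cv2.resize(a,None,fx=3.5,fy=3.5))
R=Rt(-78); p=np.array([.5416,.1978,.452])+R.apply([.0017,.105,0]);print(p)
# dock approach at dock x=-0.12
d=np.array([np.cos(np.radians(-2)),np.sin(np.radians(-2))]);t=np.array([.5303,-.1898])-.115*d;print(t)
mv(p,-78,[*t,.452],-92)
E
```

```text
10.6 [0.43941614 0.17405864 0.45166173] [-1.79995399e+02 -4.26925514e-03 -7.79988420e+01] [ 0.92963147 -0.98283658 -2.74018675] [ 0.08050079  0.0947695  -0.0144803 ] 0.013637031504363168
[0.43924795 0.17430642 0.452     ]
[ 0.41537005 -0.18578656]
shift [0.3473 0.0982 0.    ] turn [ 0.     -0.      0.2443]
```

View pics/s5c.png

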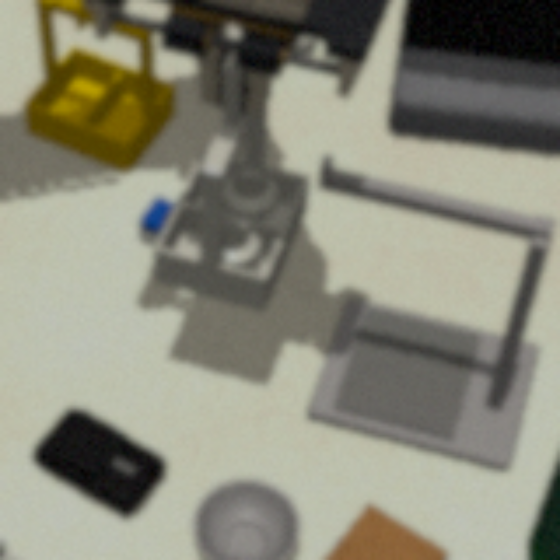

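>>> {"op": "carry_out", "data": {"moves": "0.005 0.003 0.001 0 0 0 0.002; 0.005 0.01 0.003 0 0 0 0.007; 0.005 0.022 0.006 0 0 0 0.015; 0.005 0.038 0.011 0 0 0 0.027; 0.005 0.06 0.017 0 0 0 0.042; 0.005 0.085 0.024 0 0 0 0.06; 0.005 0.112 0.032 0 0 0 0.079; 0.005 0.14 0.04 0 0 0 0.098; 0.005 0.168 0.048 0 0 0 0.118; 0.005 0.196 0.055 0 0 0 0.138; 0.005 0.224 0.063 0 0 0 0.158; 0.005 0.25 0.071 0 0 0 0.176; 0.005 0.275 0.078 0 0 0 0.193; 0.005 0.297 0.084 0 0 0 0.209; 0.005 0.315 0.089 0 0 0 0.222; 0.005 0.329 0.093 0 0 0 0.231; 0.005 0.339 0.096 0 0 0 0.238; 0.005 0.345 0.0975 0 0 0 0.242; 0.005 0.3473 0.0982 0 0 0 0.2443; 0.005 0.3473 0.0982 0 0 0 0.2443"}}

```text
clock: 12.65
tool_pos: [0.4153, -0.1863, 0.4517]
orientation: [-180.0, 0.0, -92.0]
force: [-0.4, -0.5, -3.5]
opening: 0.0139
```

```bash
python3 - <<'E'
from h import *
o=ctrl.get_obs();print(o['clock'],o['tool_pos'],o['orientation'],o['force'],o['moment'],o['opening'])
q=snap('side','d6.png');a=q['image'][110:260,250:410,::-1];cv2.imwrite('pics/d6c.png',cv2.resize(a,None,fx=3.5,fy=3.5))
p=snap('wrist','w6.png');np.savez('w6.npz',**p)
p=snap('scene','s6.png')
E
```

```text
12.65 [ 0.41528317 -0.1862947   0.4516555 ] [-1.79998969e+02  4.04230900e-03 -9.20277279e+01] [-0.38696935 -0.45843625 -3.49501407] [0.20877646 0.21957936 0.03779186] 0.013931667073029019
```

View pics/w6.png

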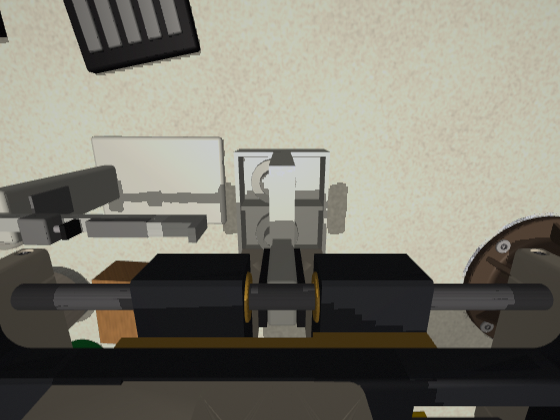

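View pics/d6c.png

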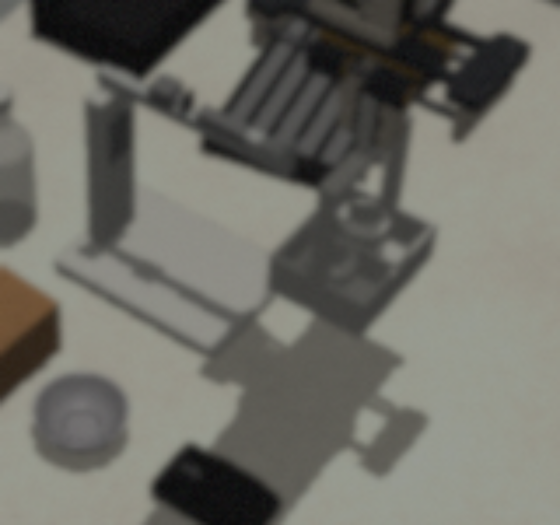

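View pics/s6.png

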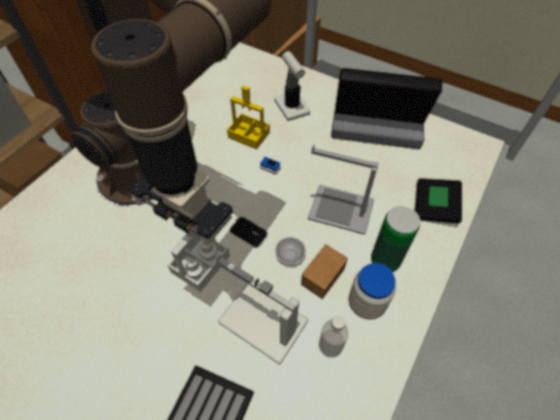

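Wrist view w6 shows the dock lip at about (205, 222), just to the −x side of it is the caddy frame (238–328). Both filters are inside.

```bash
python3 - <<'E'
from h import *
p=dict(np.load('w6.npz'));print(-p['R'].T@p['t'])
cv2.imwrite('pics/w6c.png',cv2.resize(p['image'][200:260,0:220],None,fx=3.6,fy=3.6,interpolation=cv2.INTER_NEAREST)[:,:,::-1])
O=np.array([.5303,-.1898]);d=np.array([np.cos(np.radians(-2)),np.sin(np.radians(-2))]);n=np.array([-d[1],d[0]])
for x,y,z in((-50,-6,227),(-50,6,227),(-44,-6,215),(-44,6,215),(38,6,215),(38,-6,215)):
    X=np.append(O+d*x/1e3+n*y/1e3,z/1e3);u=proj(p,X);print(x,y,z,u,(u-[0,200])*3.6)
E
```

```text
[ 0.41140927 -0.26370268  0.43201871]
-50 -6 227 [193.19424226 226.75405298] [695.49927215  96.31459071]
-50 6 227 [194.59141135 241.61278379] [700.52908086 149.80602163]
-44 -6 215 [190.03456943 221.71971353] [684.12444996  78.19096871]
-44 6 215 [191.40987323 235.91830941] [689.07554362 129.30591389]
38 6 215 [ 89.19849277 235.97297418] [321.11457397 129.50270704]
38 -6 215 [ 86.26981036 221.77387494] [310.57131729  78.38594978]
```

View pics/w6c.png

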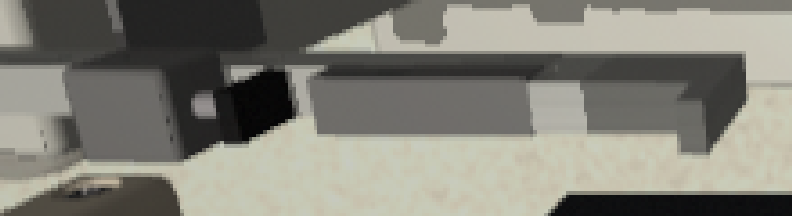

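>>> {"op": "carry_out", "data": {"moves": "0.005 0 -0.003 0 0 0 0; 0.005 0 -0.009 0 0 0 0; 0.005 -0.0005 -0.018 0 0 0 0; 0.005 -0.0005 -0.03 0 0 0 0; 0.005 -0.0005 -0.043 0 0 0 0; 0.005 -0.0005 -0.056 0 0 0 0; 0.005 -0.0005 -0.068 0 0 0 0; 0.005 -0.0005 -0.079 0 0 0 0; 0.005 -0.0005 -0.087 0 0 0 0; 0.005 -0.0005 -0.092 0 0 0 0; 0.005 -0.0005 -0.094 0 0 0 0; 0.005 -0.0005 -0.095 0 0 0 0; 0.005 -0.0005 -0.095 0 0 0 0; 0.005 -0.0005 -0.095 0 0 0 0"}}

```text
clock: 14.2
tool_pos: [0.51, -0.189, 0.4518]
orientation: [-180.0, 0.0, -92.0]
force: [0.0, -0.3, -2.7]
opening: 0.0136
```

```bash
python3 - <<'E'
from h import *
o=ctrl.get_obs();print(o['clock'],o['tool_pos'],o['orientation'],o['force'],o['moment'],o['opening'])
p=snap('wrist','w7.png');np.savez('w7.npz',**p)
cv2.imwrite('pics/w7c.png',cv2.resize(p['image'][120:340,140:360],None,fx=2.7,fy=2.7,interpolation=cv2.INTER_NEAREST)[:,:,::-1])
q=snap('side','d7.png');a=q['image'][100:240,240:400,::-1];cv2.imwrite('pics/d7c.png',cv2.resize(a,None,fx=4,fy=4,interpolation=cv2.INTER_CUBIC))
E
```

```text
14.2 [ 0.51001803 -0.18904561  0.45184799] [-1.79987182e+02  2.63142207e-03 -9.20103451e+01] [ 0.04159086 -0.30984821 -2.74462923] [ 0.01476753  0.10674052 -0.00178346] 0.013634908595146995
```

View pics/w7c.png

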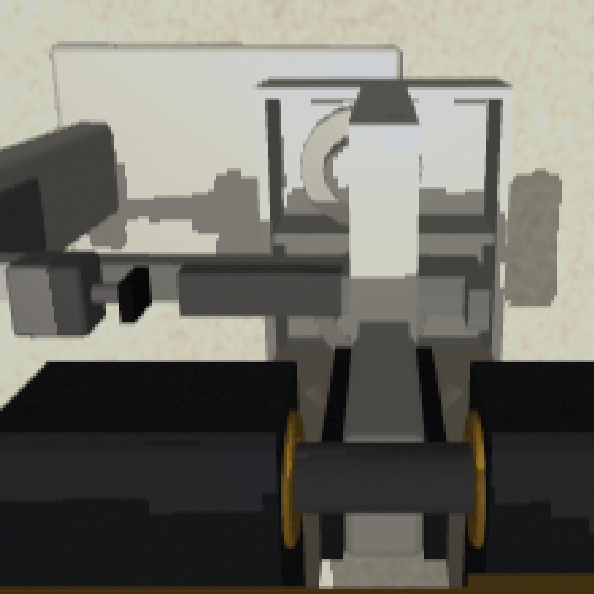

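View pics/d7c.png

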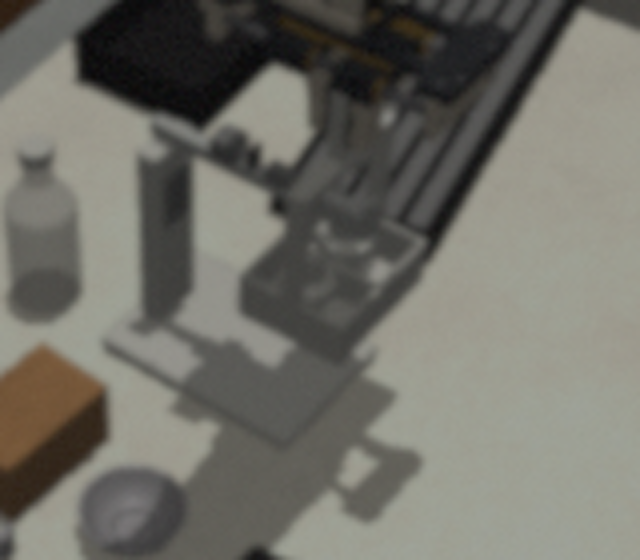

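```bash
python3 - <<'E'
from h import *
p=dict(np.load('w7.npz'))
f=lambda c,r,z:onz(p,(120+(r+.5)/2.7-.5,140+(c+.5)/2.7-.5),z).round(4)
print('bar',f(182,290,.215),f(340,290,.215),f(440,294,.215)); print('lip',f(478,309,.227)); print('buf face',f(150,290,.223)); print('beam top', f(384,124,.257),f(350,250,.257),f(418,250,.257))
E
```

```text
bar [ 0.5679 -0.1922  0.215 ] [ 0.5214 -0.1906  0.215 ] [ 0.492  -0.1883  0.215 ]
lip [ 0.4822 -0.1878  0.227 ]
buf face [ 0.5747 -0.1953  0.223 ]
beam top [ 0.5066 -0.2441  0.257 ] [ 0.5156 -0.2151  0.257 ] [ 0.4997 -0.2146  0.257 ]
```

>>> {"op": "carry_out", "data": {"moves": "0.005 0 0 0.003 0 0 0; 0.005 0 0 0.007 0 0 0; 0.005 0 0 0.012 0 0 0; 0.005 0 0 0.017 0 0 0; 0.005 0 0 0.021 0 0 0; 0.005 0 0 0.024 0 0 0; 0.005 0 0 0.026 0 0 0; 0.005 0 0 0.027 0 0 0; 0.005 0 0 0.028 0 0 0; 0.005 0 0 0.028 0 0 0; 0.005 0 0 0.028 0 0 0"}}

```text
clock: 15.4
tool_pos: [0.5104, -0.189, 0.4238]
orientation: [-180.0, -0.0, -92.0]
force: [-0.8, 0.1, -2.9]
opening: 0.0136
```

```bash
cat > fo.py <<'E'
from h import *
o=ctrl.get_obs();print(o['clock'],o['tool_pos'].round(4),o['orientation'].round(2),o['force'].round(2),o['moment'].round(3),o['opening'])
E
python3 fo.py
```

```text
15.4 [ 0.5104 -0.189   0.4238] [-179.99   -0.    -92.01] [-0.81  0.06 -2.89] [0.024 0.12  0.015] 0.013646870315519484
```

>>> {"op": "carry_out", "data": {"moves": "0.005 0 0 0.0005 0 0 0; 0.005 0 0 0.001 0 0 0; 0.005 0 0 0.0015 0 0 0; 0.005 0 0 0.002 0 0 0; 0.005 0 0 0.002 0 0 0; 0.005 0 0 0.002 0 0 0"}}

```text
clock: 16.0
tool_pos: [0.5104, -0.189, 0.4217]
orientation: [180.0, -0.0, -92.0]
force: [-0.4, -0.0, -2.9]
opening: 0.0137
```

>>> {"op": "carry_out", "data": {"moves": "0.005 0 0 0.0005 0 0 0; 0.005 0 0 0.001 0 0 0; 0.005 0 0 0.001 0 0 0"}}

```text
clock: 16.3
tool_pos: [0.5103, -0.189, 0.4205]
orientation: [180.0, 0.0, -92.0]
force: [0.3, -0.7, -2.8]
opening: 0.0138
```

Still free at z 0.4205. I'll step down another 0.5 mm at a time.

>>> {"op": "carry_out", "data": {"moves": "0.005 0 0 0.0005 0 0 0; 0.005 0 0 0.0005 0 0 0"}}

```text
clock: 16.5
tool_pos: [0.5103, -0.189, 0.4201]
orientation: [180.0, 0.0, -92.0]
force: [-0.7, -0.6, -3.2]
opening: 0.0136
```

>>> {"op": "carry_out", "data": {"moves": "0.005 0 0 0.0005 0 0 0; 0.005 0 0 0.0005 0 0 0"}}

```text
clock: 16.7
tool_pos: [0.5104, -0.189, 0.4198]
orientation: [-180.0, -0.0, -92.0]
force: [-0.2, -0.3, -2.6]
opening: 0.014
```

>>> {"op": "carry_out", "data": {"moves": "0.005 0 0 0.0005 0 0 0; 0.005 0 0 0.0005 0 0 0"}}

```text
clock: 16.9
tool_pos: [0.5103, -0.189, 0.4197]
orientation: [-180.0, -0.0, -92.0]
force: [-2.5, 1.4, 2.5]
opening: 0.0141
```

Contact felt at command z 0.4195. I back off 1 mm and slide along the bar with a small gap.

>>> {"op": "carry_out", "data": {"moves": "0.005 0 0 -0.0006 0 0 0; 0.005 0 0 -0.001 0 0 0; 0.005 0 -0.002 -0.001 0 0 0; 0.005 0 -0.005 -0.001 0 0 0; 0.005 0 -0.01 -0.001 0 0 0; 0.005 0 -0.015 -0.001 0 0 0; 0.005 0 -0.02 -0.001 0 0 0; 0.005 0 -0.025 -0.001 0 0 0; 0.005 0 -0.03 -0.001 0 0 0; 0.005 0 -0.035 -0.001 0 0 0; 0.005 0 -0.039 -0.001 0 0 0; 0.005 0 -0.042 -0.001 0 0 0; 0.005 0 -0.044 -0.001 0 0 0; 0.005 0 -0.045 -0.001 0 0 0; 0.005 0 -0.045 -0.001 0 0 0; 0.005 0 -0.045 -0.001 0 0 0"}}

```text
clock: 18.5
tool_pos: [0.5552, -0.1906, 0.4202]
orientation: [180.0, 0.0, -92.0]
force: [0.1, 0.5, -2.1]
opening: 0.0135
```

```bash
cat fo.py >fo2.py; python3 fo.py; python3 - <<'E'
from h import *
p=snap('wrist','w8.png');np.savez('w8.npz',**p)
cv2.imwrite('pics/w8c.png',cv2.resize(p['image'][150:340,170:360],None,fx=3,fy=3,interpolation=cv2.INTER_NEAREST)[:,:,::-1])
E
```

```text
18.5 [ 0.5552 -0.1906  0.4202] [180.   0. -92.] [ 0.14  0.46 -2.11] [0.085 0.071 0.01 ] 0.013549797048023633
```

View pics/w8c.png

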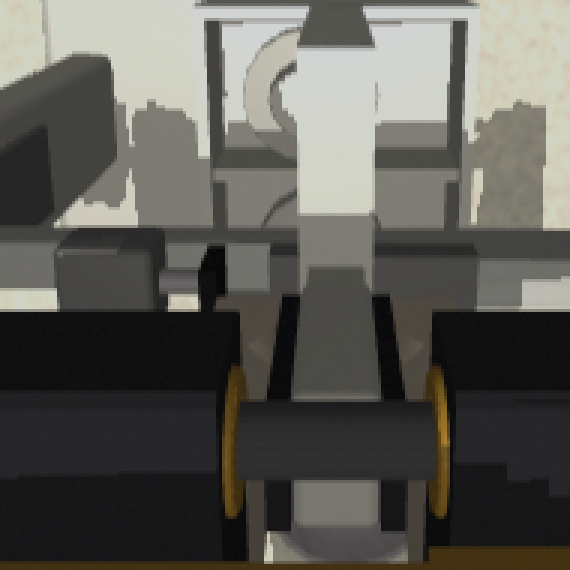

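>>> {"op": "carry_out", "data": {"moves": "0.005 0 -0.002 0 0 0 0; 0.005 0 -0.004 0 0 0 0; 0.005 0 -0.006 0 0 0 0; 0.005 0 -0.008 0 0 0 0; 0.005 0 -0.008 0 0 0 0; 0.005 0 -0.008 0 0 0 0"}}

```text
clock: 19.15
tool_pos: [0.5634, -0.1909, 0.4201]
orientation: [180.0, 0.0, -92.0]
force: [0.9, 0.4, -3.1]
opening: 0.0139
```

>>> {"op": "carry_out", "data": {"moves": "0.005 0 -0.001 0 0 0 0; 0.005 0 -0.002 0 0 0 0; 0.005 0 -0.002 0 0 0 0"}}

```text
clock: 19.45
tool_pos: [0.5654, -0.1909, 0.4202]
orientation: [-180.0, 0.0, -92.0]
force: [0.5, -0.1, -4.3]
opening: 0.0136
```

>>> {"op": "carry_out", "data": {"moves": "0.005 0 -0.001 0 0 0 0; 0.005 0 -0.002 0 0 0 0; 0.005 0 -0.002 0 0 0 0"}}

```text
clock: 19.75
tool_pos: [0.5675, -0.191, 0.4201]
orientation: [180.0, -0.0, -92.0]
force: [-0.1, -0.2, -2.9]
opening: 0.0143
```

>>> {"op": "carry_out", "data": {"moves": "0.005 0 -0.001 0 0 0 0; 0.005 0 -0.002 0 0 0 0; 0.005 0 -0.002 0 0 0 0"}}

```text
clock: 20.05
tool_pos: [0.5694, -0.1911, 0.4201]
orientation: [180.0, 0.0, -92.0]
force: [-0.1, -0.2, -3.1]
opening: 0.014
```

>>> {"op": "carry_out", "data": {"moves": "0.005 0 -0.0005 0 0 0 0; 0.005 0 -0.001 0 0 0 0; 0.005 0 -0.001 0 0 0 0"}}

```text
clock: 20.35
tool_pos: [0.5703, -0.1911, 0.4201]
orientation: [180.0, -0.0, -92.0]
force: [0.2, 0.4, -3.0]
opening: 0.0142
```

>>> {"op": "carry_out", "data": {"moves": "0.005 0 -0.0005 0 0 0 0; 0.005 0 -0.001 0 0 0 0; 0.005 0 -0.001 0 0 0 0"}}

```text
clock: 20.65
tool_pos: [0.5714, -0.1911, 0.4201]
orientation: [180.0, 0.0, -92.0]
force: [0.1, -0.3, -3.0]
opening: 0.0138
```

>>> {"op": "carry_out", "data": {"moves": "0.005 0 -0.0005 0 0 0 0; 0.005 0 -0.001 0 0 0 0; 0.005 0 -0.001 0 0 0 0"}}

```text
clock: 20.95
tool_pos: [0.5724, -0.1912, 0.4202]
orientation: [-180.0, -0.0, -92.0]
force: [0.4, -0.2, -3.2]
opening: 0.0138
```

```bash
python3 fo.py; python3 - <<'E'
from h import *
p=snap('wrist','w9.png');np.savez('w9.npz',**p)
cv2.imwrite('pics/w9c.png',cv2.resize(p['image'][150:340,170:360],None,fx=3,fy=3,interpolation=cv2.INTER_NEAREST)[:,:,::-1])
E
```

```text
20.95 [ 0.5724 -0.1912  0.4202] [-180.   -0.  -92.] [ 0.44 -0.21 -3.16] [ 0.039  0.099 -0.034] 0.013845375333816851
```

View pics/w9c.png

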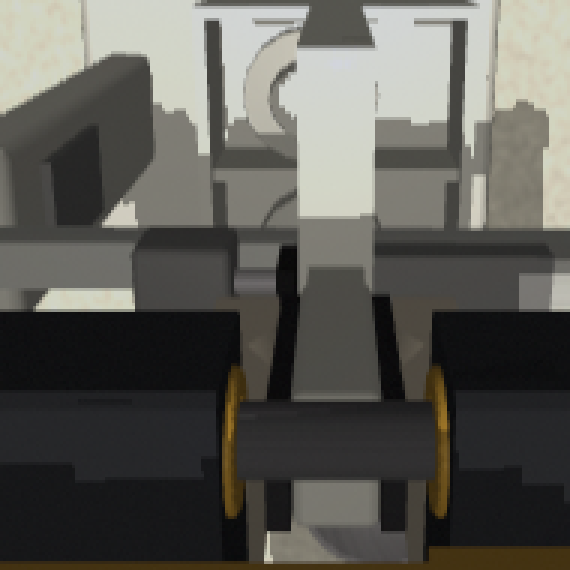

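The buffer face now lies right at the beam's edge (crop col about 298), so contact is imminent.

>>> {"op": "carry_out", "data": {"moves": "0.005 0 -0.0005 0 0 0 0; 0.005 0 -0.001 0 0 0 0; 0.005 0 -0.001 0 0 0 0"}}

```text
clock: 21.3
tool_pos: [0.5734, -0.1912, 0.4202]
orientation: [-180.0, -0.0, -92.0]
force: [1.0, 0.2, -2.9]
opening: 0.0139
```

>>> {"op": "carry_out", "data": {"moves": "0.005 0 -0.0005 0 0 0 0; 0.005 0 -0.001 0 0 0 0; 0.005 0 -0.001 0 0 0 0"}}

```text
clock: 21.6
tool_pos: [0.5741, -0.1913, 0.4201]
orientation: [179.9, 0.0, -92.0]
force: [-2.8, 0.2, -1.9]
opening: 0.0141
```

>>> {"op": "carry_out", "data": {"moves": "0.005 0 -0.0005 0 0 0 0; 0.005 0 -0.001 0 0 0 0; 0.005 0 -0.001 0 0 0 0"}}

```text
clock: 21.9
tool_pos: [0.5752, -0.1913, 0.4201]
orientation: [180.0, -0.0, -92.0]
force: [-2.5, 0.4, -1.9]
opening: 0.0143
```

>>> {"op": "carry_out", "data": {"moves": "0.005 0 -0.0005 0 0 0 0; 0.005 0 -0.001 0 0 0 0; 0.005 0 -0.0015 0 0 0 0; 0.005 0 -0.002 0 0 0 0; 0.005 0 -0.002 0 0 0 0"}}

```text
clock: 22.4
tool_pos: [0.5772, -0.1914, 0.42]
orientation: [180.0, -0.0, -92.0]
force: [-4.7, 0.0, -2.2]
opening: 0.0143
```

>>> {"op": "carry_out", "data": {"moves": "0.005 0 -0.0005 0 0 0 0; 0.005 0 -0.001 0 0 0 0; 0.005 0 -0.0015 0 0 0 0; 0.005 0 -0.002 0 0 0 0; 0.005 0 -0.002 0 0 0 0"}}

```text
clock: 22.9
tool_pos: [0.5791, -0.1915, 0.4201]
orientation: [179.9, 0.0, -92.0]
force: [-5.2, 0.2, -1.0]
opening: 0.0141
```

```bash
python3 fo.py; python3 - <<'E'
from h import *
p=snap('wrist','w10.png');np.savez('w10.npz',**p)
cv2.imwrite('pics/w10c.png',cv2.resize(p['image'][150:340,170:360],None,fx=3,fy=3,interpolation=cv2.INTER_NEAREST)[:,:,::-1])
E
```

```text
22.9 [ 0.5791 -0.1915  0.4201] [179.95   0.   -92.01] [-5.21  0.24 -1.04] [ 0.213  2.409 -0.056] 0.014102042178370725
```

View pics/w10c.png

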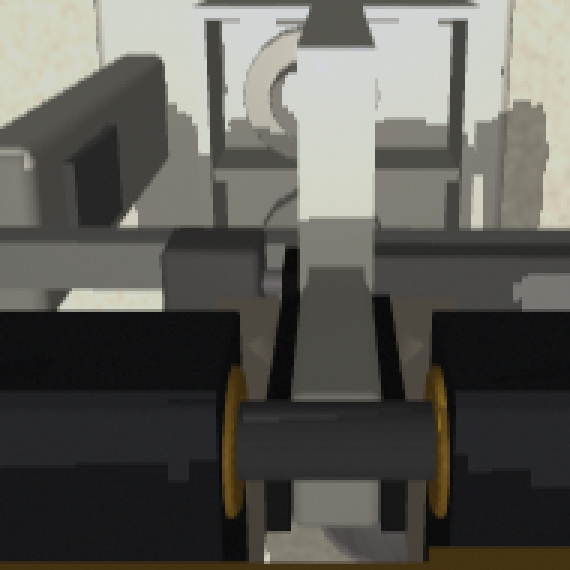

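>>> {"op": "carry_out", "data": {"moves": "0.005 0 -0.0005 0 0 0 0; 0.005 0 -0.001 0 0 0 0; 0.005 0 -0.0015 0 0 0 0; 0.005 0 -0.002 0 0 0 0; 0.005 0 -0.002 0 0 0 0; 0.005 0 -0.002 0 0 0 0"}}

```text
clock: 23.55
tool_pos: [0.5808, -0.1915, 0.4201]
orientation: [179.9, 0.0, -92.0]
force: [-6.2, 0.5, -0.7]
opening: 0.0139
```

>>> {"op": "carry_out", "data": {"moves": "0.005 0 0 0.0005 0 0 0; 0.005 0 0 0.001 0 0 0; 0.005 0 0 0.0015 0 0 0; 0.005 0 0 0.002 0 0 0; 0.005 0 0 0.002 0 0 0"}}

```text
clock: 24.05
tool_pos: [0.5809, -0.1916, 0.4184]
orientation: [179.9, -0.0, -92.0]
force: [-7.5, -0.2, 0.3]
opening: 0.014
```

>>> {"op": "carry_out", "data": {"moves": "0.005 0 0 0.0005 0 0 0; 0.005 0 0 0.001 0 0 0; 0.005 0 0 0.001 0 0 0"}}

```text
clock: 24.35
tool_pos: [0.5809, -0.1917, 0.4174]
orientation: [179.9, -0.0, -92.0]
force: [-6.4, 0.9, 0.6]
opening: 0.0139
```

>>> {"op": "carry_out", "data": {"moves": "0.005 0 0 0.0005 0 0 0; 0.005 0 0 0.001 0 0 0; 0.005 0 0 0.001 0 0 0"}}

```text
clock: 24.65
tool_pos: [0.5809, -0.1916, 0.4164]
orientation: [179.9, -0.0, -92.0]
force: [-7.4, 0.8, 1.4]
opening: 0.0135
```

>>> {"op": "carry_out", "data": {"moves": "0.005 0 0 0.0005 0 0 0; 0.005 0 0 0.001 0 0 0; 0.005 0 0 0.0015 0 0 0; 0.005 0 0 0.002 0 0 0; 0.005 0 0 0.002 0 0 0"}}

```text
clock: 25.15
tool_pos: [0.5809, -0.1917, 0.4144]
orientation: [179.9, -0.0, -92.0]
force: [-7.4, 1.1, 0.6]
opening: 0.0134
```

```bash
python3 fo.py; python3 - <<'E'
from h import *
p=snap('wrist','w11.png');np.savez('w11.npz',**p)
cv2.imwrite('pics/w11c.png',cv2.resize(p['image'][150:340,170:360],None,fx=3,fy=3,interpolation=cv2.INTER_NEAREST)[:,:,::-1])
E
```

```text
25.15 [ 0.5809 -0.1917  0.4144] [ 1.7994e+02 -2.0000e-02 -9.2010e+01] [-7.37  1.07  0.6 ] [ 0.09   2.9   -0.023] 0.01336992000081471
```

View pics/w11c.png

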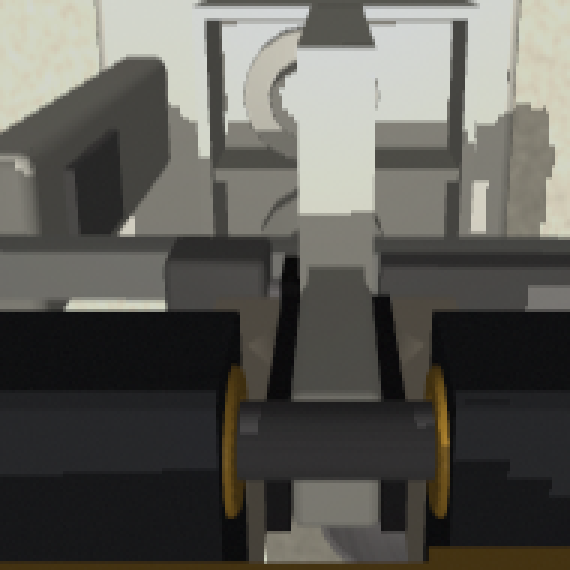

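The caddy hasn't slipped in the grip and the beam is sinking into the notch. I keep lowering.

>>> {"op": "carry_out", "data": {"moves": "0.005 0 0 0.0005 0 0 0; 0.005 0 0 0.001 0 0 0; 0.005 0 0 0.0015 0 0 0; 0.005 0 0 0.002 0 0 0; 0.005 0 0 0.002 0 0 0"}}

```text
clock: 25.7
tool_pos: [0.5809, -0.1917, 0.4124]
orientation: [179.9, -0.0, -92.0]
force: [-7.0, -0.1, 2.3]
opening: 0.0134
```

>>> {"op": "carry_out", "data": {"moves": "0.005 0 0 0.0005 0 0 0; 0.005 0 0 0.001 0 0 0; 0.005 0 0 0.001 0 0 0"}}

```text
clock: 26.0
tool_pos: [0.5809, -0.1917, 0.4114]
orientation: [179.9, -0.0, -92.0]
force: [-6.5, 0.4, 1.3]
opening: 0.0141
```

>>> {"op": "carry_out", "data": {"moves": "0.005 0 0 0.0005 0 0 0; 0.005 0 0 0.0005 0 0 0; 0.005 0 0 0.0005 0 0 0"}}

```text
clock: 26.3
tool_pos: [0.5809, -0.1917, 0.4109]
orientation: [179.9, -0.0, -92.0]
force: [-6.5, 0.2, 0.6]
opening: 0.0137
```

>>> {"op": "carry_out", "data": {"moves": "0.005 0 0 0.0005 0 0 0; 0.005 0 0 0.0005 0 0 0; 0.005 0 0 0.0005 0 0 0"}}

```text
clock: 26.6
tool_pos: [0.5809, -0.1917, 0.4104]
orientation: [179.9, -0.0, -92.0]
force: [-6.5, 0.3, 0.6]
opening: 0.0138
```

>>> {"op": "carry_out", "data": {"moves": "0.005 0 0 0.0003 0 0 0; 0.005 0 0 0.0005 0 0 0; 0.005 0 0 0.0005 0 0 0"}}

```text
clock: 26.9
tool_pos: [0.5809, -0.1917, 0.4099]
orientation: [179.9, -0.0, -92.0]
force: [-6.9, 0.3, 1.3]
opening: 0.014
```

>>> {"op": "carry_out", "data": {"moves": "0.005 0 0 0.0003 0 0 0; 0.005 0 0 0.0003 0 0 0; 0.005 0 0 0.0003 0 0 0"}}

```text
clock: 27.2
tool_pos: [0.5809, -0.1917, 0.4098]
orientation: [179.9, -0.0, -92.0]
force: [-6.9, 0.7, 2.3]
opening: 0.0142
```

>>> {"op": "carry_out", "data": {"moves": "0.005 0 0 0.0003 0 0 0; 0.005 0 0 0.0003 0 0 0; 0.005 0 0 0.0003 0 0 0"}}

```text
clock: 27.5
tool_pos: [0.5809, -0.1917, 0.4098]
orientation: [180.0, -0.0, -92.0]
force: [-7.2, 1.2, 3.6]
opening: 0.0141
```

```bash
python3 fo.py; python3 - <<'E'
from h import *
p=snap('wrist','w12.png');np.savez('w12.npz',**p)
cv2.imwrite('pics/w12c.png',cv2.resize(p['image'][150:340,170:360],None,fx=3,fy=3,interpolation=cv2.INTER_NEAREST)[:,:,::-1])
E
```

```text
27.5 [ 0.5809 -0.1917  0.4098] [ 1.7996e+02 -3.0000e-02 -9.2000e+01] [-7.15  1.2   3.55] [ 0.349  3.147 -0.009] 0.014064177495313801
```

View pics/w12c.png

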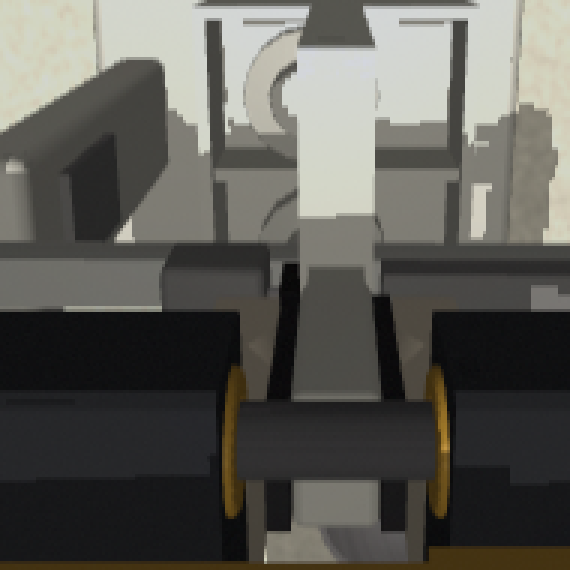

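The beam is at the bottom: z has stopped 10 mm below the bar-top contact height. I ease off the buffer, then release.

>>> {"op": "carry_out", "data": {"moves": "0.005 0 0.0005 -0.0002 0 0 0; 0.005 0 0.001 -0.0002 0 0 0; 0.005 0 0.0015 -0.0002 0 0 0; 0.005 0 0.0015 -0.0002 0 0 0"}}

```text
clock: 27.95
tool_pos: [0.5796, -0.1916, 0.4098]
orientation: [-180.0, -0.0, -92.0]
force: [-6.4, 0.4, 1.9]
opening: 0.0138
```

>>> {"op": "carry_out", "data": {"moves": "0.005 0 0.0005 0 0 0 0; 0.005 0 0.001 0 0 0 0; 0.005 0 0.001 0 0 0 0"}}

```text
clock: 28.25
tool_pos: [0.5788, -0.1916, 0.4098]
orientation: [-180.0, -0.0, -92.0]
force: [-5.2, -0.3, 0.3]
opening: 0.0136
```

>>> {"op": "carry_out", "data": {"moves": "0.005 0 0.0005 0 0 0 0; 0.005 0 0.0005 0 0 0 0; 0.005 0 0.0005 0 0 0 0"}}

```text
clock: 28.55
tool_pos: [0.5785, -0.1915, 0.4098]
orientation: [-179.9, -0.0, -92.0]
force: [-3.9, -1.9, 2.6]
opening: 0.0141
```

>>> {"op": "carry_out", "data": {"moves": "0.005 0 0.0004 0 0 0 0; 0.005 0 0.0004 0 0 0 0; 0.005 0 0.0004 0 0 0 0"}}

```text
clock: 28.85
tool_pos: [0.5783, -0.1915, 0.4098]
orientation: [-179.9, -0.0, -92.0]
force: [-2.2, -1.5, 3.1]
opening: 0.0138
```

>>> {"op": "carry_out", "data": {"moves": "0.005 0 0.0003 -0.0002 0 0 0; 0.005 0 0.0003 -0.0002 0 0 0; 0.016 0 0.0003 -0.0002 0 0 0; 0.018 0 0.0003 -0.0002 0 0 0; 0.022 0 0.0003 -0.0002 0 0 0; 0.03 0 0.0003 -0.0002 0 0 0; 0.04 0 0.0003 -0.0002 0 0 0; 0.05 0 0.0003 -0.0002 0 0 0; 0.05 0 0.0003 -0.0002 0 0 0; 0.05 0 0.0003 -0.0002 0 0 0"}}

```text
clock: 29.85
tool_pos: [0.5776, -0.1914, 0.4095]
orientation: [180.0, 0.0, -92.0]
force: [0.9, 0.0, -0.6]
opening: 0.0492
```

```bash
python3 fo.py; python3 - <<'E'
from h import *
p=snap('wrist','w13.png')
q=snap('side','d13.png');a=q['image'][80:230,230:390,::-1];cv2.imwrite('pics/d13c.png',cv2.resize(a,None,fx=3.5,fy=3.5,interpolation=cv2.INTER_CUBIC))
E
```

```text
29.85 [ 0.5776 -0.1914  0.4095] [180.     0.   -92.01] [ 0.91  0.04 -0.59] [-0.009  0.108 -0.051] 0.04918470437502707
```

View pics/w13.png

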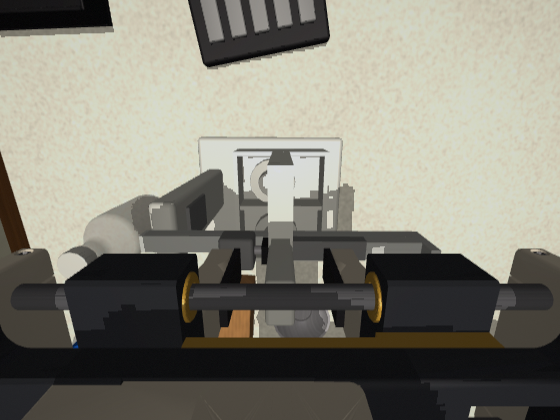

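View pics/d13c.png

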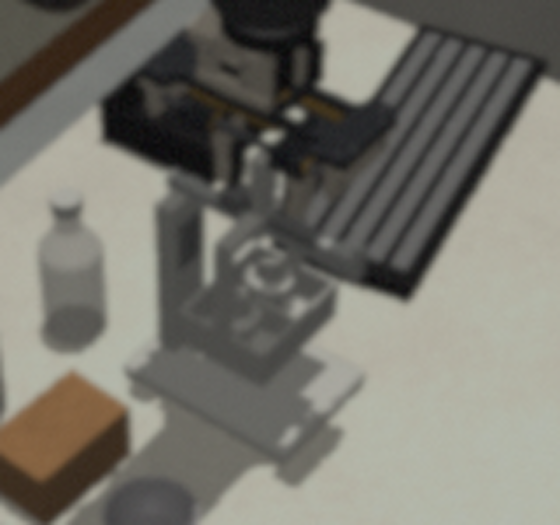

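The fingers are open, clear of the tab on both sides (pads at cols 240 and 325, tab about 280), and the caddy hangs level. Now I retreat straight up.

>>> {"op": "carry_out", "data": {"moves": "0.05 0 0 -0.005 0 0 0; 0.05 0 0 -0.015 0 0 0; 0.05 0 0 -0.03 0 0 0; 0.05 0 0 -0.05 0 0 0; 0.05 0 0 -0.08 0 0 0; 0.05 0 0 -0.11 0 0 0; 0.05 -0.04 0 -0.13 0 0 0; 0.05 -0.08 0 -0.13 0 0 0; 0.05 -0.08 0 -0.13 0 0 0; 0.05 -0.08 0 -0.13 0 0 0; 0.05 -0.08 0 -0.13 0 0 0; 0.05 -0.08 0 -0.13 0 0 0"}}

```text
clock: 31.15
tool_pos: [0.5803, -0.1122, 0.5395]
orientation: [180.0, -0.0, -92.1]
force: [0.1, -0.2, -0.2]
opening: 0.0501
```

```bash
python3 fo.py; python3 - <<'E'
from h import *
p=snap('wrist','w14.png');s=snap('scene','s14.png')
cv2.imwrite('pics/w14c.png',cv2.resize(p['image'][70:240,130:380],None,fx=3,fy=3,interpolation=cv2.INTER_NEAREST)[:,:,::-1])
q=snap('side','d14.png');a=q['image'][80:230,230:390,::-1];cv2.imwrite('pics/d14c.png',cv2.resize(a,None,fx=3.5,fy=3.5,interpolation=cv2.INTER_CUBIC))
np.savez('w14.npz',**p)
for l in('caddy_tab','caddy_beam','caddy'):
  for P in(p,s,q): print(l,[(np.round(r['at'],1).tolist(),round(r['confidence'],2)) for r in ctrl.mark_of(P,l)])
X=np.array([.5776,-.1915])
for P in (p,s,q): print(proj(P,[*X,.253])[::-1],proj(P,[*X,.275])[::-1])
E
```

```text
31.15 [ 0.5803 -0.1122  0.5395] [ 1.7998e+02 -1.0000e-02 -9.2060e+01] [ 0.12 -0.19 -0.19] [0.006 0.109 0.027] 0.05007488044030333
caddy_tab [([123.4, 280.8], 0.58), ([232.1, 175.7], 0.24)]
caddy_tab [([270.6, 254.1], 0.68), ([308.4, 258.3], 0.59), ([91.8, 247.7], 0.58), ([235.0, 244.9], 0.57)]
caddy_tab [([361.4, 315.6], 0.8), ([128.4, 305.7], 0.62)]
caddy_beam [([125.3, 282.6], 0.56)]
caddy_beam [([281.6, 254.6], 0.95), ([106.8, 248.3], 0.67)]
caddy_beam [([139.0, 305.6], 0.61), ([369.3, 312.4], 0.56)]
caddy [([124.9, 280.9], 0.75)]
caddy [([134.4, 251.5], 0.75), ([308.4, 257.2], 0.57)]
caddy [([393.2, 308.8], 0.92), ([173.1, 301.6], 0.64), ([331.1, 285.8], 0.21)]
[124.66386548 279.80575783] [124.48918511 279.67082619]
[271.55955712 254.03793465] [266.46722048 253.54278562]
[129.36384486 304.86573865] [123.29295728 305.08171872]
```

View pics/w14c.png

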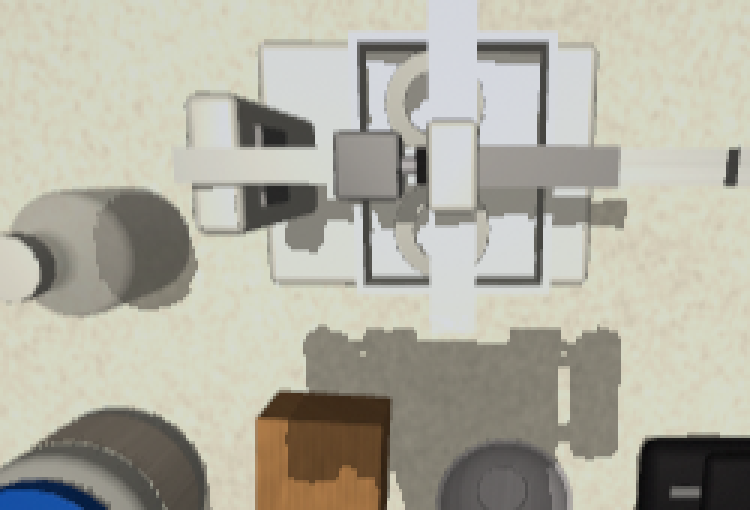

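View pics/s14.png

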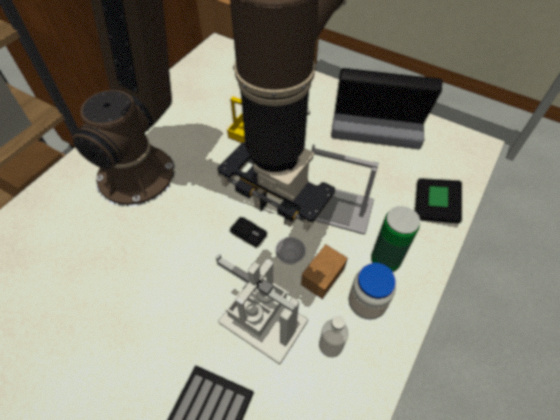

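View pics/d14c.png

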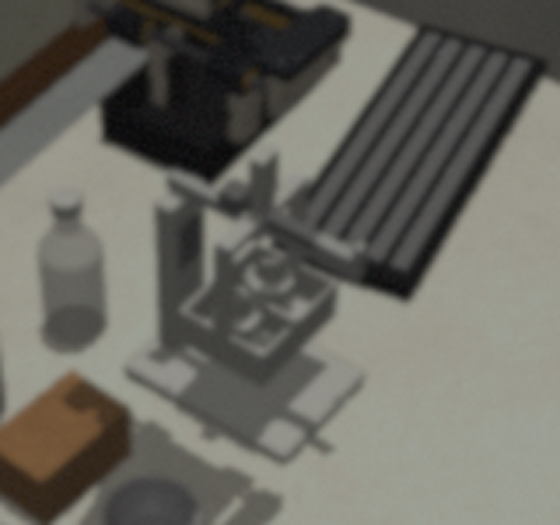

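The beam sits directly between the liner's end and the buffer, the caddy is level, and both filters are in the tray. The tab's pixel positions match the seated height, so I hand in.

```bash
python3 -c "
from plant import ctrl
print(ctrl.close_job())"
```

```text
the job is handed in; nothing more can be done
None
```

The caddy is hanging on the dock with its crossbeam down in the notch, and I handed the job in at about 31 s of the 72 s allowed. `close_job()` reports no verdict, so what follows rests on my own checks.

- **Transfer:** I gripped the tab, lifted the caddy 22 mm, took it off over the stand's -x end and carried it level to the dock. It was never set down.
- **Hanging it:** I touched down on the bar at about 5 N and backed off 1 mm. I then slid back until I felt the buffer, and pushed it in about 7 mm, at roughly 7 N.
- **Seating:** I lowered the caddy until it stopped, 10 mm below the height where it first touched the bar. I then eased it against the notch's front edge and let go. The highest force readings at the end of any step were about 7.5 N sideways and 6 to 7 N upwards (after allowing for the caddy's weight).

**Last checks:**
- The pictures show the beam between the lining and the buffer, the caddy looking level and both filters in the tray. The bystanders in view looked undisturbed.
- The tab's marks were close to the expected seated position in the wrist and scene views. In the side view it was about 1 px off.
- After I backed away, the wrist force was close to zero and the arm touched nothing.

**Disagreements:** The pictures put the notch's front edge anywhere from 34 to 39 mm behind the dock's origin. By feel it came out at about 40 mm, and I used that. The networks also returned some marks on other objects, including the yellow look-alike, and I ignored those.

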